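# Load the ring viewer and hold its sprung light shutter half open

### The arm

A 6-joint arm with a two-finger parallel gripper is mounted at the origin on a cart in front of the work surface, level with it; the furniture and walls round the work are solid. World frame = base frame: x ahead of the robot, y to its left, z up, the work surface at z = 0. Lengths are in mm, angles in degrees, forces in N, time in s.
With the tool pointing down it reaches from about 350 to 850 mm from the base axis. Payload 8.1 kg.
Tool frame: the origin (TCP) lies at the very end of the fingers, on their centre line; the grasp point (between the pads) lies 19 mm behind it (tcp_to_grasp is the distance from the TCP to the grasp point, in mm); z points along the fingers, x is the direction in which the jaws open and shut, and the axes are right-handed (so a half turn about z gives the same grasp; the last joint's range is limited). The gripper opens to 85 mm and grips with 20 to 120 N. Pads are 22 mm wide; open, the fingers measure 114 mm over their backs; the gripper's body (76 mm by 85 mm) begins 54 mm behind the grasp point. The pads swing forward as they close: fully open they stand 13 mm farther back than shut.
Start: joints at [-72.617, 7.471, 85.268, -0, 87.261, -4.893], TCP at [227.467, -555.215, 231.292] pointing down, gripper open.
Joint ranges: [-169.43, 169.43], [-51.17, 129.36], [1.28, 143.12], [-76.62, 256.62], [0, 156.53], [-152.29, 152.29]. Speed limits (degrees/s): [136.94, 136.94, 159.86, 180, 180, 180].

### API

Orientations are given as [roll, pitch, yaw] about the fixed x, y, z axes, in that order (R = Rz(yaw) Ry(pitch) Rx(roll)).
In Python, from bench import * gives the robot as it stands. The module is installed in compiled form; this text tells all that it offers.
- The arm moves only by the tool apply_moves, never from a script. Its argument "targets" is text: rows parted by semicolons, each of 7 numbers parted by spaces: the turn, a rotation vector about the tool's x, y, z in rad, then the shift along the tool's x, y, z in cm, then the finger opening in cm, from 0 to 8.54. A call has exactly 5 rows; each row is the pose to reach, as a shift and turn from the pose commanded when the call began, along the tool's axes at that moment; what a row does not reach only later rows make up. A row lasts 1/10 s, in which the tool goes at most 50 mm and 8.59 degrees, less where a joint would pass 70% of its speed; a pose out of reach is approached as far as the arm can. A call with a gripper value outside its range is refused whole. The fingers move at their own pace and stop on an object; "force" is the grip in N (left out, the last holds). Time passes only in rows, so rows that repeat a pose let the fingers close, or fill a call up. It gives the time, the measured TCP pose, the force and the opening at its end, in the units of the state.
- sense(): the state, without advancing time (a new reading comes with each control period).
- snapshot(name): name is "side" or "top"; returns the picture (384x512x3 uint8, red, green, blue); there is no depth.
- camera_model(name): a dict with "fx", "fy", "cx", "cy" (pixels), "position" and "attitude" of the camera in the world. Camera axes: x right, y up, looking along -z (the intrinsics and any distortion apply to the point x, -y, -z); pixel columns grow to the right and rows downward; lengths in mm; the calibration is good to about 2 mm. A picture is of the moment at which its call begins. camera_model takes no time and is no camera call.
- hand_in(): hands the job in, once; it reports no verdict.
Trained networks look in the newest picture that a camera, given by its name, has taken for a name from the list of things; names that differ only in an ending like _2 or _b are one class to them, and where a whole thing is asked for, a point or a joint stands for the part that bears it (a point fixed in the world has none). Each returns a list of dicts, best first, with "confidence" (0 to 1); they miss things now and then, are a little off and sometimes report something else, mostly with a low value. They report only what shows in the picture. A call takes as long as a camera call.
- recognise(camera, query): "at" ([row, column] in pixels, amid what is visible of it).
- place_of(camera, query): "at" ([row, column] in pixels: a listed point, or the origin of a listed thing).
The state is a dict: "time": time; "joint_pos": joint angles; "qd": joint speeds; "joint_efforts": joint torques, N m; "tool_pos": TCP position; "tcp_rot": TCP orientation; "ft_force": force on the tool from outside, world axes, zero at the start; "wrist_torque": the same for the moment, N m; "finger_gap": finger opening in mm.
Only numpy, scipy, OpenCV 4.12 (cv2) and the standard library are available. Lean on these libraries where they do the work, as an engineer would, in place of code of your own. Each camera call takes 0.05 s, during which the arm holds its last target. There are 200 camera calls.

### The job

Check the finished band ring for pits in the ring viewer: take the ring from the steel bench block and seat it flat over the post in the open drawer, then push the drawer fully home. Then slide the viewer's sprung light shutter half open, to the long middle mark, so that the light rakes the ring from one side, and finish while still holding it there: it springs shut if let go. Leave the other things on the bench where they are.

Things in the scene. Friction and masses are not known exactly. Their poses are not given: they have to be found in the camera images.
- band: plain wide yellow-metal band ring lying flat: outer diameter 24 mm, bore 19 mm, 10 mm high, 14 g, loose. Origin: centre of its underside; z up through the bore.
- bench_block: ground steel bench block, 138 x 124 x 24 mm, flat on a black rubber pad (163 x 151 x 31 mm), fixed; its top is 55 mm above the worktable. It is right of the middle; the ring starts on it. Origin: centre of the block's underside.
- viewer: ring viewer: grey metal box, light metal top, fixed, left of the middle, turned a little; 130 mm deep (x), 150 wide (y), top face 80 mm over the table. Origin: centre of its underside; -x is its front (to the robot, with the drawer), +y to the robot's left. On top near the front a black eyepiece (40 mm across, to z 100 mm, at x -30, y 0); behind it the shutter lane along y.
- drawer (a joint): ring drawer at the viewer's front: 0 = fully home, grows to 0.085 m as it comes out to the viewer's -x; starts 72 to 85 mm open, stays where it is left (2 N of friction, firm stop at 0). Front panel 104 mm wide, z 13 to 69 mm over the table; fully home it lies against the box. With it 80 mm out, the post stands 45 mm in front of the box.
- drawer_knob (a point): centre of the outer end of the round black drawer knob (20 mm across, stands 16 mm out from the front panel), 41 mm over the table; moves with the drawer; axes as the viewer's. Push it along the viewer's +x.
- ring_seat (a point): on the drawer tray: middle of the top of the wooden seat (34 mm disc, 30 mm over the table, 8 mm over the tray), on the axis of the upright steel post: 13.6 mm thick at the seat, 12.8 mm 10 mm up, then tapering to 7 mm; 20 mm high. The ring's underside rests here. Post axis is 41 mm behind the panel's outer face; tray 84 mm wide, side rims 5 mm high. Moves with the drawer; axes as the viewer's.
- shutter_slide (a joint): sprung shutter plate in its lane on the viewer's top (viewer x 0 to 46 mm): 0 = shut, 0.025 = half, 0.050 m = full travel (firm stop); grows as it slides to the viewer's +y. The coil spring behind the lane (x 50 to 64 mm, up to 98 mm over the table) pushes it shut with 3 N at 0, 8 N at half, 13 N at full.
- thumb_top (a point): middle of the top of the shutter's black thumb piece: upright block 26 mm (viewer x) by 10 mm (viewer y), 28 mm tall over the shutter plate, top 113 mm over the table; pinch it across its 10 mm from above or push it to +y. Moves with the shutter; axes as the viewer's. In front of the lane are five scale lines: level with the first it is shut, level with the middle, longest one it is at half.
- shutter: the shutter with its thumb piece as one body; origin: middle of the thumb piece's underside on the plate, 28 mm under point thumb_top; axes as the viewer's.
- rouge_tin: bystander, loose: low white round tin, 51 mm across, 26 mm high, in the middle between viewer and bench block. Origin: centre of its underside.
- ring_clamp: bystander, loose: wooden ring clamp, 124 x 31 x 28 mm, lying behind the bench block. Origin: centre of its underside.
- polish_bar: bystander, loose: two-coloured bar of polishing compound, 37 x 76 x 31 mm, front middle, right of the drawer. Origin: centre of its underside.
- flux_bottle: bystander, loose: white squeeze bottle with a red nozzle, 40 mm across, 118 mm tall, standing at the back. Origin: centre of its underside.
- lamp_shade (a point): lowest point, in the middle, of the white dome of the bench lamp, fixed: 205 mm across and 130 mm high (289 to 421 mm over the table), over the back of the table, its arm coming from the left behind. Keep the wrist and arm clear of it.

How it is judged:
By the outcome, as a careful person would: the job done as asked, in the order asked, and still so for the second after the job is handed in, while the arm keeps its last pose, push and grip.
It also fails if it takes over 58 s, if anything falls off the work surface, if the arm or the gripper's body presses on something with over 40 N, if the wrist force passes 120 N, or if a joint passes its speed limit or range.

## Working session

There is one attempt and no reset: what is moved stays moved. The work goes in short steps, Python scripts to look and compute and a tool call to move; the robot and the scene stay as the last step left them, time stands still between calls to the robot, and variables do not carry over. Pictures are saved under pics/ and viewed, about 8 in all and at most 12, crops included, and the job is handed in when it is done.

Besides the shell and the picture viewer there is one more tool, called after "Call:" by a JSON object that holds its "api" and its "payload". apply_moves: Moves the arm, as the interface text tells. Its arguments: {"type":"object","properties":{"targets":{"type":"string"},"force":{"type":"number"}},"required":["targets"]}

```bash
mkdir -p pics; cat > h.py <<'E'
from bench import *
import numpy as np, cv2
from scipy.spatial.transform import Rotation as R
def cam(n):
    m=camera_model(n); a=np.array(m["attitude"],float)
    Rm=a if a.shape==(3,3) else R.from_euler('xyz',a,degrees=True).as_matrix()
    return m,Rm,np.array(m["position"],float)
def ray(n,at):
    m,Rm,p=cam(n); r,c=at
    d=np.array([(c-m["cx"])/m["fx"],-(r-m["cy"])/m["fy"],-1.])
    return p,Rm@d
def onz(n,at,z):
    p,d=ray(n,at); return p+d*(z-p[2])/d[2]
def pix(n,P):
    m,Rm,p=cam(n); q=Rm.T@(np.array(P,float)-p)
    return np.array([m["cy"]+m["fy"]*q[1]/q[2], m["cx"]-m["fx"]*q[0]/q[2]])
def tri(at1,at2):
    p1,d1=ray("top",at1);p2,d2=ray("side",at2)
    d1=d1/np.linalg.norm(d1);d2=d2/np.linalg.norm(d2)
    t=np.linalg.lstsq(np.c_[d1,-d2],p2-p1,rcond=None)[0]
    a=p1+d1*t[0];b=p2+d2*t[1]
    return (a+b)/2,np.linalg.norm(a-b)
def snap(n,f):
    im=snapshot(n); cv2.imwrite("pics/"+f,im[:,:,::-1]); return im
E
python3 - <<'E'
from h import *
for n in("top","side"):
    print(camera_model(n)); snap(n,n+"0.png")
Z=dict(band=55,viewer=0,drawer_knob=41,ring_seat=30,thumb_top=113,rouge_tin=0,polish_bar=0,flux_bottle=0,ring_clamp=0,bench_block=31,shutter=85)
for q,z in Z.items():
    o=[]
    for n in("top","side"):
        r=place_of(n,q)[:1]
        if r: o.append(r[0]["at"]); print(q,n,np.round(r[0]["at"],1),round(r[0]["confidence"],2),np.round(onz(n,r[0]["at"],z),1))
    if len(o)==2: print("   tri",*[np.round(x,1) for x in tri(*o)])
print(sense())
E
```

```text
{'fx': 439.08173217536086, 'fy': 439.08173217536086, 'cx': 253.5261854506461, 'cy': 190.15345808577567, 'position': array([ 510.46175618,  -21.40315971, 1469.24032898]), 'attitude': array([  3.71522578,   0.92949064, -91.28838004])}
{'fx': 404.86910237884376, 'fy': 404.86910237884376, 'cx': 256.35029801569704, 'cy': 185.8191989788904, 'position': array([ 634.50642299, -873.74834353,  762.20385288]), 'attitude': array([57.19533328,  1.34772303,  1.05428486])}
band top [200.9 250.5] 0.2 [568.3  10.   55. ]
band side [286.4 206.2] 0.43 [ 488.4 -208.4   55. ]
   tri [ 511.7   -3.1 -141.7] 133.9
viewer top [194.5 171.2] 0.82 [598.3 277.3   0. ]
viewer side [194.9 255. ] 0.63 [591.3 252.3   0. ]
   tri [594.8 280.6 -18.5] 9.2
drawer_knob top [244.  183.6] 0.59 [434.1 230.3  41. ]
drawer_knob side [187.8 208.9] 0.87 [441.4 235.8  41. ]
   tri [438.3 230.4  44.2] 8.0
ring_seat top [227.6 178.1] 0.79 [487.3 249.7  30. ]
ring_seat side [188.9 226.6] 0.57 [498.2 245.   30. ]
   tri [492.3 251.2  25.5] 10.1
thumb_top top [181.4 175.9] 0.71 [632.  239.3 113. ]
thumb_top side [170.2 267.2] 0.55 [6
[... 885 characters left out ...]
ri [633.6 229.4  84.9] 18.2
{'time': 1.2, 'joint_pos': array([-7.26152320e+01,  7.46935752e+00,  8.52693971e+01,  9.18303647e-04,
        8.72611976e+01, -4.89404902e+00]), 'qd': array([-0.06798902,  0.03654528, -0.07494512,  0.08910139,  0.06017744,
       -0.0823291 ]), 'joint_efforts': array([ 5.70884877e-04, -5.69327188e+01, -5.00864661e+01, -2.65604367e-04,
        1.53892419e-03,  4.26772431e-06]), 'tool_pos': array([ 227.48356445, -555.1987649 ,  231.29576657]), 'tcp_rot': array([-1.79999090e+02, -1.25809772e-04, -6.77212268e+01]), 'ft_force': array([-0.24482925,  0.96708326, -0.18654331]), 'wrist_torque': array([-0.01529672,  0.00305043,  0.03629517]), 'finger_gap': 85.4071886290148}
```

```bash
python3 - <<'E'
import cv2
t=cv2.imread("pics/top0.png");s=cv2.imread("pics/side0.png")
cv2.imwrite("pics/t1.png",cv2.resize(t[130:290,130:400],None,fx=2.96,fy=2.96,interpolation=cv2.INTER_CUBIC))
cv2.imwrite("pics/s1.png",cv2.resize(s[120:384,130:390],None,fx=2.27,fy=2.27,interpolation=cv2.INTER_CUBIC))
E
```

```text
(no output)
```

View pics/t1.png

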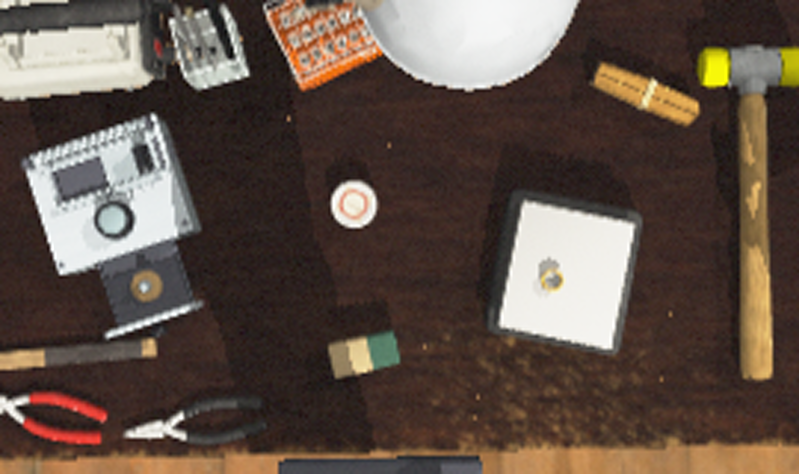

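View pics/s1.png

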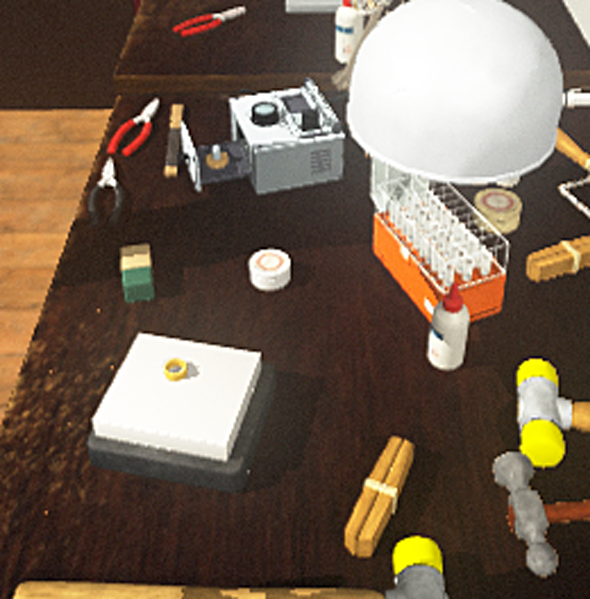

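```bash
cat >> h.py <<'E'
from scipy.optimize import least_squares
def vpt(v,P,dr=0):
    x,y,yaw=v[:3]; c,s=np.cos(yaw),np.sin(yaw)
    return np.array([x+c*P[0]-s*P[1], y+s*P[0]+c*P[1], P[2]])
# knob outer end at viewer x: panel face = -65 -dr - t ; with dr=80 post at -110 => post x=-30-dr, face=-71-dr, knob=-87-dr
E
python3 - <<'E'
from h import *
obs=[]
for k in range(4):
  for n in("top","side"):
    im=snapshot(n)
    for q,f in dict(drawer_knob=lambda d,s:(-87-d,0,41),ring_seat=lambda d,s:(-30-d,0,30),thumb_top=lambda d,s:(s[0],s[1],113),viewer=lambda d,s:(0,0,0)).items():
        r=place_of(n,q)
        if r and r[0]["confidence"]>.4: obs.append((n,r[0]["at"],q,f))
    for q in("rouge_tin",)[:0]: pass
    if k==0:
        hsv=cv2.cvtColor(im,cv2.COLOR_RGB2HSV)
        g=im.astype(float); yel=np.clip((g[:,:,0]-g[:,:,2]-40)/100,0,1)
        r0,c0=(224,316) if n=="top" else (283,207.5)
        w=np.zeros_like(yel); w[int(r0)-6:int(r0)+8,int(c0)-7:int(c0)+8]=1
        yel*=w; rr,cc=np.mgrid[:384,:512]; at=((yel*rr).sum()/yel.sum(),(yel*cc).sum()/yel.sum())
        print("band",n,at,onz(n,at,60),"w",yel.sum())
        b=place_of(n,"band"); print([(np.round(x["at"],1),round(x["confidence"],2)) for x in b[:3]])
def res(p):
    o=[]
    for n,at,q,f in obs: o+=list(pix(n,vpt(p[:3],f(p[3],p[4:6])))-at)
    return np.array(o+[(p[3]-78)/5])
s=least_squares(res,[595,265,.36,78,23,-40],loss="soft_l1"); p=s.x
print(np.round(p,3),np.degrees(p[2]))
for (n,at,q,f),e in zip(obs,s.fun[:-1].reshape(-1,2)): print(n,q,np.round(e,2))
C=[(-65,75,80),(65,75,80),(65,-75,80),(-65,-75,80)]
D=p[3];Pn=[(-71-D,52,69),(-71-D,-52,69)]
out=[]
for n,(r,c),(h,w) in(("top",(175,130),(75,75)),("side",(150,200),(62,95))):
    k=5.3 if n=="top" else 4.2
    im=cv2.imread(f"pics/{n}0.png")[r:r+h,c:c+w]; im=cv2.resize(im,None,fx=k,fy=k,interpolation=cv2.INTER_CUBIC)
    def P(q): a=pix(n,vpt(p,q)); return tuple(int(v) for v in ((a[1]-c+.5)*k,(a[0]-r+.5)*k))
    for i in range(4): cv2.line(im,P(C[i]),P(C[(i+1)%4]),(0,0,255),1)
    cv2.line(im,P(Pn[0]),P(Pn[1]),(0,255,0),1)
    for q in[(-30-D,0,30),(-30-D,0,50),(-87-D,0,41),(p[4],p[5],113)]: cv2.circle(im,P(q),3,(255,0,255),1)
    if n=="side": im=cv2.copyMakeBorder(im,0,max(0,397-im.shape[0]),0,0,cv2.BORDER_CONSTANT)
    out.append(im[:397])
cv2.imwrite("pics/ov.png",np.hstack(out))
print([o.shape for o in out])
E
```

```text
band top (np.float64(224.46522781774578), np.float64(315.9992006394884)) [ 488.01204702 -197.5887783    60.        ] w 12.510000000000002
[]
band side (np.float64(282.5793018983466), np.float64(206.90477648499697)) [ 489.5986339  -201.18851614   60.        ] w 65.32
[(array([285.9, 205.1]), 0.52)]
[ 5.96663e+02  2.74635e+02  2.62000e-01  7.46590e+01  2.60440e+01
 -4.03090e+01] 15.010491027867214
top drawer_knob [ 0.43 -1.77]
top ring_seat [0.76 0.43]
top thumb_top [0.13 0.58]
top viewer [-1.04  0.9 ]
side drawer_knob [-1.1  -0.87]
side ring_seat [ 0.58 -2.41]
side thumb_top [-1.06 -0.41]
side viewer [-1.79 -0.99]
top drawer_knob [-1.67  2.43]
top ring_seat [-2.24  1.63]
top thumb_top [ 2.03 -0.92]
top viewer [-0.24  1.2 ]
side drawer_knob [0.3  1.73]
side ring_seat [-2.72  0.09]
side thumb_top [-3.56  2.19]
side viewer [0.31 1.21]
top drawer_knob [-0.47 -2.07]
top ring_seat [1.26 0.43]
top thumb_top [0.53 2.78]
top viewer [ 1.66 -0.2 ]
side drawer_knob [-2.5   1.53]
side ring_seat [ 1.18 -0.11]
side thumb_top [-0.76  1.49]
side viewer [-2.69 -2.39]
top drawer_knob [-0.27 -0.67]
top ring_seat [2.36 2.33]
top thumb_top [1.53 2.08]
top viewer [-1.44 -0.9 ]
side drawer_knob [1.1  1.73]
side ring_seat [-0.42 -2.51]
side thumb_top [-74.96  19.59]
side viewer [-1.79  0.11]
[(397, 398, 3), (397, 399, 3)]
```

View pics/ov.png

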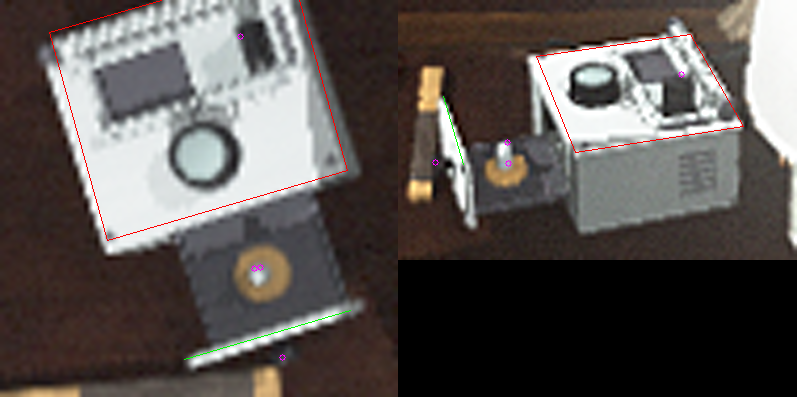

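```bash
cat > fit.py <<'E'
from h import *
T=[((108,250),lambda D:(-65,75,80)),((43,50),lambda D:(65,75,80)),((340,180),lambda D:(-65,-75,80)),((204,155),lambda D:(-30,0,100)),((262,272),lambda D:(-30-D,0,30)),((188,362),lambda D:(-70-D,52,69)),((360,304),lambda D:(-70-D,-52,69))]
S=[((132,58),lambda D:(-65,75,80)),((176,150),lambda D:(-65,-75,80)),((344,126),lambda D:(65,-75,80)),((197,73),lambda D:(-30,0,100)),((110,168),lambda D:(-30-D,0,30))]
ob=[("top",(175+y/5.3-.5,130+x/5.3-.5),f) for (x,y),f in T]+[("side",(150+y/4.2-.5,200+x/4.2-.5),f) for (x,y),f in S]
def res(p): # p: x,y,yaw,D, top offset rc, side offset rc
    return np.concatenate([pix(n,vpt(p,f(p[3])))-at+(p[4:6] if n=="top" else p[6:8]) for n,at,f in ob]+[p[4:]/1.0])
s=least_squares(res,[595,265,.3,78,0,0,0,0],loss="soft_l1",f_scale=.7);p=s.x
print(np.round(p,3),np.degrees(p[2])); print(np.round(s.fun.reshape(-1,2),1).tolist())
print("seat",vpt(p,(-30-p[3],0,30)),"knob",vpt(p,(-87-p[3],0,41)))
np.save("v.npy",p)
E
python3 fit.py
```

```text
Traceback (most recent call last):
  File "fit.py", line 7, in <module>
    s=least_squares(res,[595,265,.3,78,0,0,0,0],loss="soft_l1",f_scale=.7);p=s.x
  File "fit.py", line 6, in res
    return np.concatenate([pix(n,vpt(p,f(p[3])))-at+(p[4:6] if n=="top" else p[6:8]) for n,at,f in ob]+[p[4:]/1.0])
                           ~~~^^^^^^^^^^^^^^^^^^
  File "h.py", line 15, in pix
    m,Rm,p=cam(n); q=Rm.T@(np.array(P,float)-p)
           ~~~^^^
  File "h.py", line 5, in cam
    m=camera_model(n); a=np.array(m["attitude"],float)
ValueError: time passes only in moves, steps and waits
```

```bash
sed -i 's/^def cam(n):/from functools import lru_cache\n@lru_cache\ndef cam(n):/' h.py; python3 fit.py 2>&1 | tail -5; python3 -c "
from h import *
print(sense()['time'])"
```

```text
[ 5.92442e+02  2.76688e+02  3.01000e-01  7.23930e+01  2.23000e-01
 -9.50000e-02  1.81000e-01  2.29000e-01] 17.23991196741654
[[0.4, 0.1], [-0.6, 0.1], [-1.4, 1.3], [0.2, -0.2], [-0.3, 0.1], [0.1, 0.1], [0.6, -1.3], [0.0, -0.1], [0.7, 0.3], [-0.5, -0.2], [0.2, -0.3], [-0.6, 0.1], [0.2, -0.1], [0.2, 0.2]]
seat [494.64937272 246.34128766  30.        ] knob [440.21026065 229.44800269  41.        ]
3.3
```

```bash
cat >> h.py <<'E'
def delta(P,yaw,frm=None):
    s=sense(); Rt=R.from_euler('xyz',s["tcp_rot"],degrees=True); p=np.array(s["tool_pos"]) if frm is None else np.array(frm,float)
    d=Rt.inv().apply(np.array(P,float)-p)/10
    r=(Rt.inv()*R.from_euler('xyz',[180,0,yaw],degrees=True)).as_rotvec()
    print("t",s["time"],"pos",np.round(s["tool_pos"],1),np.round(s["tcp_rot"],1),"F",np.round(s["ft_force"],1),"gap",round(s["finger_gap"],1),"| turn",np.round(r,3),"shift cm",np.round(d,2))
E
python3 -c "
from h import *
delta((489,-198.5,110),-72.8); delta((489,-198.5,200),-72.8)"
```

```text
t 3.3 pos [ 227.5 -555.2  231.3] [-180.     0.   -67.7] F [-0.7  0.8  0. ] gap 85.6 | turn [-0.     0.     0.089] shift cm [-23.09 -37.72  12.13]
t 3.3 pos [ 227.5 -555.2  231.3] [-180.     0.   -67.7] F [-0.7  0.8  0. ] gap 85.6 | turn [-0.     0.     0.089] shift cm [-23.09 -37.72   3.13]
```

Call:
{"api": "apply_moves", "payload": {"targets": "0 0 0.03 -2.5 -4.1 0.5 6;0 0 0.06 -5.0 -8.2 1.0 5;0 0 0.089 -7.5 -12.2 1.5 4.5;0 0 0.089 -10.0 -16.3 2.0 4.5;0 0 0.089 -12.5 -20.4 2.5 4.5", "force": 30}}

```text
time: 3.8
tool_pos: [369.6, -360.7, 206.3]
tcp_rot: [-180.0, -0.0, -72.9]
ft_force: [1.4, -0.6, 0.2]
finger_gap: 44.9
```

```bash
python3 -c "
from h import *
delta((489,-198.5,110),-72.8)"
```

```text
t 3.8 pos [ 369.6 -360.7  206.3] [-180.    -0.   -72.9] F [ 1.4 -0.6  0.2] gap 44.9 | turn [-0.    -0.001 -0.001] shift cm [-11.98 -16.18   9.63]
```

Call:
{"api": "apply_moves", "payload": {"targets": "0 0 0 -2.8 -3.8 1.5 4.5;0 0 0 -5.6 -7.5 4 4.5;0 0 0 -8.4 -11.3 7 4.5;0 0 0 -10.5 -14.2 10 4.5;0 0 0 -11.98 -16.18 11.6 4.5"}}

```text
time: 4.3
tool_pos: [488.2, -197.3, 88.1]
tcp_rot: [179.9, 0.1, -72.7]
ft_force: [-0.5, -0.6, -0.2]
finger_gap: 44.9
```

```bash
python3 - <<'E'
from h import *
im=snap("side","s2.png")[:,:,::-1]
delta((489,-198.5,56),-72.8)
s=sense(); a=pix("side",s["tool_pos"]); b=pix("side",(489,-198.5,60)); print(a,b)
r,c,k=225,150,6
im=cv2.resize(im[r:r+90,c:c+120],None,fx=k,fy=k,interpolation=cv2.INTER_CUBIC)
for q in(a,b): cv2.circle(im,(int((q[1]-c+.5)*k),int((q[0]-r+.5)*k)),3,(255,0,255),1)
cv2.imwrite("pics/s2c.png",im)
E
```

```text
t 4.35 pos [ 488.3 -193.8   85.2] [179.9   0.3 -72.7] F [-2.4  4.6 -2.4] gap 45.0 | turn [0.002 0.006 0.002] shift cm [0.48 0.07 2.91]
[272.53948538 205.7748206 ] [281.730508   206.78949533]
```

View pics/s2c.png

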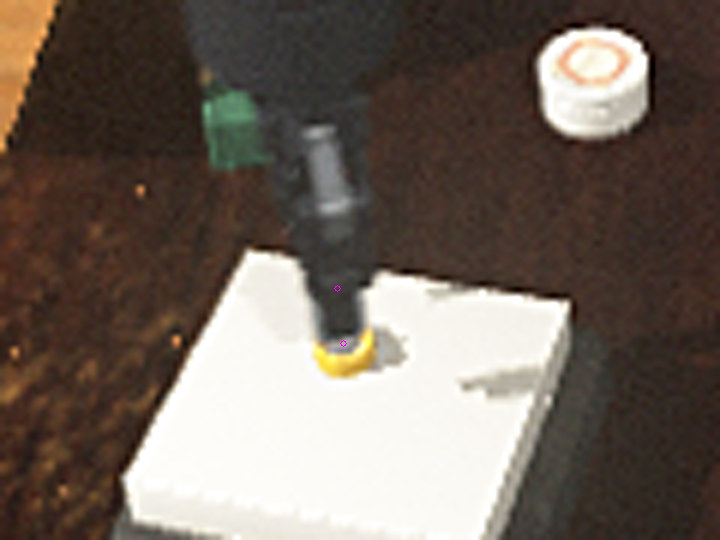

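Call:
{"api": "apply_moves", "payload": {"targets": "0 0 0 0.1 0 1.2 4.5;0 0 0 0.1 0 2.4 4.5;0 0 0 0.1 0 3.4 4.5;0 0 0 0.1 0 3.4 4.5;0 0 0 0.1 0 3.4 2"}}

```text
time: 4.85
tool_pos: [488.0, -201.7, 56.4]
tcp_rot: [180.0, 0.0, -72.9]
ft_force: [-0.9, 0.0, 0.2]
finger_gap: 31.9
```

Call:
{"api": "apply_moves", "payload": {"targets": "0 0 0 0 0 0 1.5;0 0 0 0 0 0 1.5;0 0 0 0 0 0 1.5;0 0 0 0 0 0 1.5;0 0 0 0 0 -0.3 1.5"}}

```text
time: 5.35
tool_pos: [488.2, -200.8, 59.2]
tcp_rot: [180.0, 0.0, -72.8]
ft_force: [-0.6, 0.3, -0.3]
finger_gap: 21.5
```

```bash
python3 -c "
from h import *
delta((494.6,246.3,140),-72.8)"
```

```text
t 5.35 pos [ 488.2 -200.8   59.2] [180.    0.  -72.8] F [-0.6  0.3 -0.3] gap 21.5 | turn [ 0.  0. -0.] shift cm [-42.53 -13.82  -8.07]
```

Call:
{"api": "apply_moves", "payload": {"targets": "0 0 0 0 0 -1 1.5;0 0 0 0 0 -3 1.5;0 0 0 0 0 -6 1.5;0 0 0 0 0 -8 1.5;0 0 0 0 0 -8 1.5"}}

```text
time: 5.85
tool_pos: [490.7, -202.0, 143.8]
tcp_rot: [-179.7, -0.3, -72.8]
ft_force: [0.5, -0.0, 0.5]
finger_gap: 21.3
```

```bash
python3 - <<'E'
from h import *
im=snap("side","s3.png")[:,:,::-1]
delta((494.6,246.3,140),-72.8)
s=sense(); a=pix("side",s["tool_pos"]); print(a)
r,c,k=int(a[0])-35,int(a[1])-40,8
im=cv2.resize(im[r:r+70,c:c+80],None,fx=k,fy=k,interpolation=cv2.INTER_CUBIC)
cv2.imwrite("pics/s3c.png",im)
E
```

```text
t 5.9 pos [ 489.7 -201.5  141.5] [-179.8   -0.2  -72.8] F [ 0.1  1.4 -0.8] gap 21.6 | turn [-0.003 -0.003 -0.   ] shift cm [-42.63 -13.7    0.07]
[256.75109019 203.64638388]
```

View pics/s3c.png

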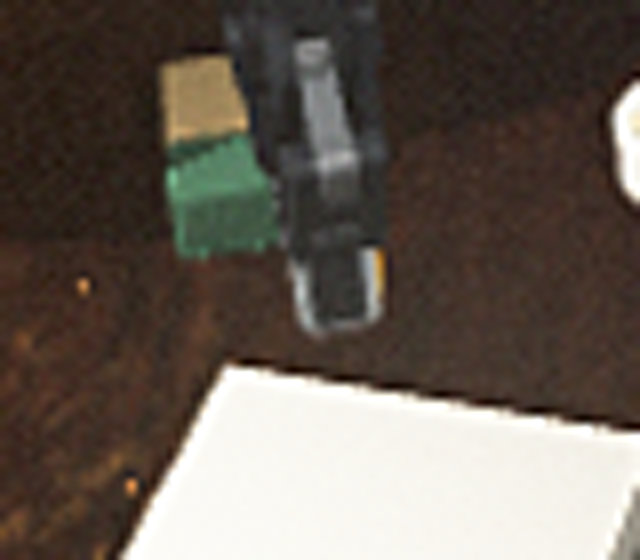

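Call:
{"api": "apply_moves", "payload": {"targets": "0 0 0 -3 -0.95 0 1.5;0 0 0 -7.5 -2.4 0 1.5;0 0 0 -12 -3.85 0 1.5;0 0 0 -16.5 -5.3 0 1.5;0 0 0 -21 -6.75 0 1.5", "force": 40}}

```text
time: 6.4
tool_pos: [489.6, 21.4, 137.9]
tcp_rot: [179.9, 0.0, -72.8]
ft_force: [1.3, 0.8, 0.2]
finger_gap: 21.1
```

Call:
{"api": "apply_moves", "payload": {"targets": "0 0 0 -4.5 -1.45 0 1.5;0 0 0 -9 -2.9 0 1.5;0 0 0 -13.5 -4.35 0 1.5;0 0 0 -18 -5.8 0 1.5;0 0 0 -21.5 -6.95 1.5 1.5"}}

```text
time: 6.9
tool_pos: [493.9, 248.7, 124.9]
tcp_rot: [-179.9, 0.0, -72.8]
ft_force: [1.8, -0.5, 0.3]
finger_gap: 21.2
```

Call:
{"api": "apply_moves", "payload": {"targets": "0 0 0 0 0 1.5 1.5;0 0 0 0 0 3.5 1.5;0 0 0 0 0 5.5 1.5;0 0 0 0 0 6 1.5;0 0 0 0 0 6 1.5"}}

```text
time: 7.4
tool_pos: [492.2, 244.6, 62.3]
tcp_rot: [179.8, -0.0, -72.8]
ft_force: [0.6, 0.0, 0.3]
finger_gap: 21.2
```

```bash
python3 - <<'E'
from h import *
im=snap("side","s4.png")[:,:,::-1]; t=snap("top","t4.png")[:,:,::-1]
delta((494.6,246.3,60),-72.8)
p=sense()["tool_pos"]; o=[]
for n,I in(("side",im),("top",t)):
    a=pix(n,p); b=pix(n,(494.6,246.3,50)); k=9
    r,c=int(a[0])-25,int(a[1])-22; J=cv2.resize(I[r:r+50,c:c+44],None,fx=k,fy=k,interpolation=cv2.INTER_CUBIC)
    for q,col in((a,(255,0,255)),(b,(0,255,0))): cv2.circle(J,(int((q[1]-c+.5)*k),int((q[0]-r+.5)*k)),2,col,1)
    o.append(J); print(n,r,c,a,b)
cv2.imwrite("pics/h4.png",np.hstack(o))
E
```

```text
t 7.5 pos [494.  245.3  64.7] [-180.    -0.   -72.8] F [0.4 0.2 1.1] gap 21.1 | turn [-0.    -0.    -0.001] shift cm [-0.08 -0.09  0.47]
side 154 202 [179.96037267 224.66520875] [183.60049308 225.16736737]
top 200 155 [225.70068599 177.39685754] [225.44851117 177.95580331]
```

View pics/h4.png

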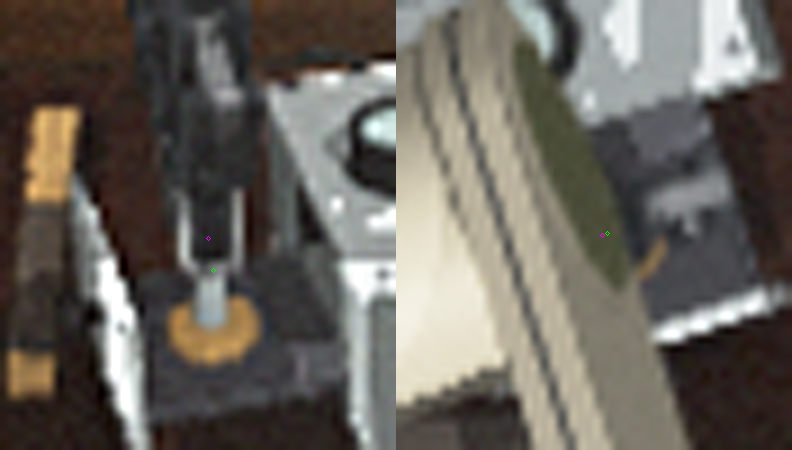

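```bash
python3 - <<'E'
from h import *
S=lambda P:((pix("side",P)-[154,202]+.5)*9)[::-1].round(1)
print("seat30",S((494.6,246.3,30)),"post42",S((494.6,246.3,42)),"post50",S((494.6,246.3,50)), "x+1",S((495.6,246.3,30)))
u=np.array([np.cos(np.radians(-72.8)),np.sin(np.radians(-72.8)),0]); w=np.array([-u[1],u[0],0])
t=np.array([494,245.3,64.7])
for d in(11,18):
    for h in(0,19): print(d,h,[S(t+u*d+w*e+[0,0,h]) for e in(-11,0,11)])
E
```

```text
seat30 [216.6 316.7] post42 [214.4 289.3] post50 [213.  270.9] x+1 [219.3 316.7]
11 0 [array([185.1, 258.7]), array([215. , 253.6]), array([244.8, 248.5])]
11 19 [array([181.5, 213.7]), array([211.6, 208.6]), array([241.6, 203.6])]
18 0 [array([189.2, 268.6]), array([219.2, 263.5]), array([249.1, 258.3])]
18 19 [array([185.6, 223.5]), array([215.8, 218.4]), array([246. , 213.3])]
```

Call:
{"api": "apply_moves", "payload": {"targets": "0 0 0 -0.05 0 0.5 1.5;0 0 0 -0.05 0 1.0 1.5;0 0 0 -0.05 0 1.5 1.5;0 0 0 -0.05 0 2.0 1.5;0 0 0 -0.05 0 2.2 1.5"}}

```text
time: 8.0
tool_pos: [493.1, 245.9, 41.4]
tcp_rot: [179.9, -0.0, -72.8]
ft_force: [-0.3, 0.1, 0.4]
finger_gap: 21.3
```

```bash
python3 - <<'E'
from h import *
delta((493.7,246,32.5),-72.8); print(sense()["wrist_torque"])
E
```

```text
t 8.0 pos [493.1 245.9  41.4] [179.9  -0.  -72.8] F [-0.3  0.1  0.4] gap 21.3 | turn [ 0.001 -0.    -0.   ] shift cm [ 0.01 -0.06  0.89]
[ 0.02567934 -0.0026565   0.01434701]
```

No contact force; the ring passes over the post. Down to the seat, then check.

Call:
{"api": "apply_moves", "payload": {"targets": "0 0 0 0 -0.03 0.3 1.5;0 0 0 0 -0.03 0.6 1.5;0 0 0 0 -0.03 0.85 1.5;0 0 0 0 -0.03 1.0 1.5;0 0 0 0 -0.03 1.0 1.5"}}

```text
time: 8.5
tool_pos: [494.3, 246.3, 32.6]
tcp_rot: [-180.0, 0.0, -72.8]
ft_force: [-0.8, -0.4, 1.2]
finger_gap: 21.3
```

```bash
python3 - <<'E'
from h import *
delta((493.7,246,32.5),-72.8); print(sense()["wrist_torque"])
im=snap("side","s5.png")[154:204,202:246,::-1]
cv2.imwrite("pics/s5c.png",cv2.resize(im,None,fx=9,fy=9,interpolation=cv2.INTER_CUBIC))
E
```

```text
t 8.5 pos [494.3 246.3  32.6] [-180.     0.   -72.8] F [-0.8 -0.4  1.2] gap 21.3 | turn [-0.001  0.    -0.   ] shift cm [0.01 0.06 0.01]
[-0.00861872  0.05378132 -0.03261449]
```

View pics/s5c.png

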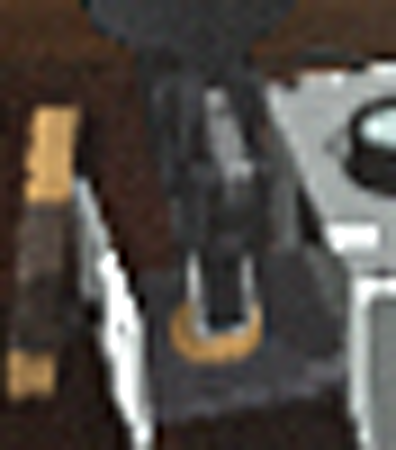

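Call:
{"api": "apply_moves", "payload": {"targets": "0 0 0 0 0 0.05 2.4;0 0 0 0 0 0.05 3.2;0 0 0 0 0 0.05 4;0 0 0 0 0 0.05 4.2;0 0 0 0 0 0 4.2"}}

```text
time: 9.05
tool_pos: [493.8, 246.1, 32.2]
tcp_rot: [180.0, 0.0, -72.8]
ft_force: [-0.1, -0.6, 0.5]
finger_gap: 41.6
```

Call:
{"api": "apply_moves", "payload": {"targets": "0 0 0 0 0 -1 4.2;0 0 0 0 0 -3 4.2;0 0 0 0 0 -6 4.2;0 0 0 0 4 -9 4.2;0 0 0 0 8 -9 4.2"}}

```text
time: 9.55
tool_pos: [420.0, 223.5, 127.5]
tcp_rot: [-179.6, 0.0, -72.8]
ft_force: [0.8, 0.4, 0.7]
finger_gap: 42.0
```

```bash
python3 - <<'E'
from h import *
s=snap("side","s6.png")[:,:,::-1]; t=snap("top","t6.png")[:,:,::-1]
delta((400,217,41),-72.8)
a=cv2.resize(s[154:204,202:246],None,fx=9,fy=9,interpolation=cv2.INTER_CUBIC)
b=cv2.resize(t[205:255,155:199],None,fx=9,fy=9,interpolation=cv2.INTER_CUBIC)
cv2.imwrite("pics/h6.png",np.hstack([a,b]))
E
```

```text
t 9.65 pos [413.2 221.3 122. ] [179.8  -0.  -72.8] F [ 0.4 -0.5 -0.7] gap 42.1 | turn [ 0.003 -0.     0.   ] shift cm [0.02 1.36 8.1 ]
```

View pics/h6.png

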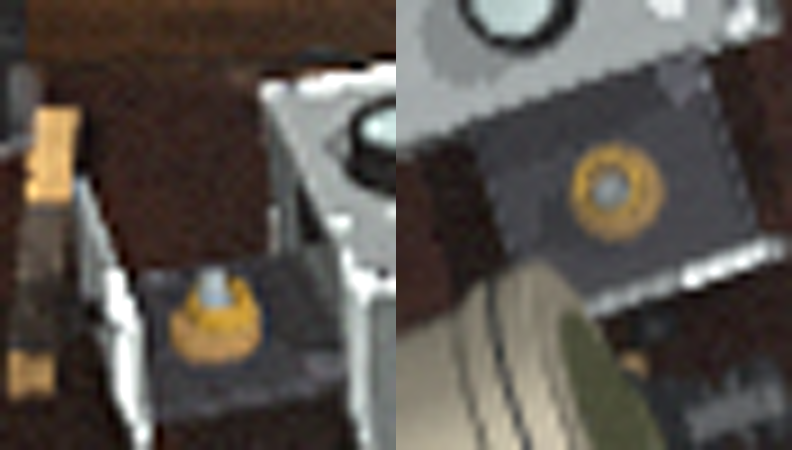

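Call:
{"api": "apply_moves", "payload": {"targets": "0 0 0 0 1 1 2;0 0 0 0 1.2 3 0;0 0 0 0 1.2 5 0;0 0 0 0 1.2 7 0;0 0 0 0 1.2 8.5 0"}}

```text
time: 10.15
tool_pos: [406.0, 219.0, 36.7]
tcp_rot: [180.0, -0.0, -72.8]
ft_force: [0.3, -0.9, -0.6]
finger_gap: 0.3
```

Call:
{"api": "apply_moves", "payload": {"targets": "0 0 0 0 0 0 0;0 0 0 0 -0.3 0 0;0 0 0 0 -1 0 0;0 0 0 0 -2 0 0;0 0 0 0 -2.5 0 0"}}

```text
time: 10.65
tool_pos: [431.6, 227.0, 38.4]
tcp_rot: [-179.9, 0.0, -72.8]
ft_force: [-2.6, -1.0, 1.7]
finger_gap: -0.3
```

```bash
python3 - <<'E'
from h import *
v=np.load("v.npy"); delta(vpt(v,(-98,0,38)),-72.8)
snap("side","s7.png"); snap("top","t7.png")
for n in("side","top"): print(n,[(np.round(onz(n,x["at"],41),1),round(x["confidence"],2)) for x in place_of(n,"drawer_knob")[:1]])
E
```

```text
t 10.65 pos [431.6 227.   38.4] [-179.9    0.   -72.8] F [-2.6 -1.   1.7] gap -0.3 | turn [-0.002  0.    -0.   ] shift cm [ 0.01 -7.03  0.05]
side []
top [(array([447.9, 225.9,  41. ]), 0.72)]
```

Call:
{"api": "apply_moves", "payload": {"targets": "0 0 0 0 -0.6 0 0;0 0 0 0 -1.4 0 0;0 0 0 0 -2.3 0 0;0 0 0 0 -3.2 0 0;0 0 0 0 -4 0 0"}}

```text
time: 11.35
tool_pos: [468.6, 238.5, 37.0]
tcp_rot: [180.0, 0.0, -72.8]
ft_force: [-2.0, 1.5, -1.5]
finger_gap: -0.2
```

Call:
{"api": "apply_moves", "payload": {"targets": "0 0 0 0 -0.8 0 0;0 0 0 0 -1.4 0 0;0 0 0 0 -1.9 0 0;0 0 0 0 -2.3 0 0;0 0 0 0 -2.5 0 0"}}

```text
time: 11.85
tool_pos: [492.3, 245.6, 37.3]
tcp_rot: [-180.0, -0.0, -72.8]
ft_force: [-1.5, 0.2, -0.8]
finger_gap: 0.2
```

```bash
python3 - <<'E'
from h import *
v=np.load("v.npy"); delta(vpt(v,(-98,0,38)),-72.8)
E
```

```text
t 11.85 pos [492.3 245.6  37.3] [-180.    -0.   -72.8] F [-1.5  0.2 -0.8] gap 0.2 | turn [-0. -0. -0.] shift cm [-0.   -0.68 -0.07]
```

Call:
{"api": "apply_moves", "payload": {"targets": "0 0 0 0 -0.2 0 0;0 0 0 0 -0.4 0 0;0 0 0 0 -0.55 0 0;0 0 0 0 -0.7 0 0;0 0 0 0 -0.8 0 0"}}

```text
time: 12.35
tool_pos: [499.4, 247.8, 37.2]
tcp_rot: [180.0, -0.0, -72.8]
ft_force: [-6.7, -1.0, 3.0]
finger_gap: 0.0
```

Call:
{"api": "apply_moves", "payload": {"targets": "0 0 0 0 -0.1 0 0;0 0 0 0 -0.15 0 0;0 0 0 0 -0.2 0 0;0 0 0 0 -0.25 0 0;0 0 0 0 -0.25 0 0"}}

```text
time: 12.85
tool_pos: [499.5, 247.8, 37.2]
tcp_rot: [179.7, -0.0, -72.8]
ft_force: [-16.4, -4.8, 11.8]
finger_gap: -0.1
```

Call:
{"api": "apply_moves", "payload": {"targets": "0 0 0 0 0.8 0 0;0 0 0 0 2.5 0 0;0 0 0 0 4 -3 0;0 0 0 0 5 -7 0;0 0 0 0 6 -11 2"}}

```text
time: 13.35
tool_pos: [444.2, 230.6, 148.5]
tcp_rot: [-180.0, -0.0, -72.8]
ft_force: [1.1, 0.4, -0.5]
finger_gap: 13.1
```

```bash
python3 - <<'E'
from h import *
v=np.load("v.npy"); print("drawer panel/knob pred home",vpt(v,(-87,0,41)))
s=snap("side","s8.png")[:,:,::-1]; t=snap("top","t8.png")[:,:,::-1]
delta(vpt(v,(23,-40,160)),-72.8)
for n in("side","top"):
  for q,z in(("thumb_top",113),("drawer_knob",41)): print(n,q,[(np.round(x["at"],1),np.round(onz(n,x["at"],z),1),round(x["confidence"],2)) for x in place_of(n,q)[:1]])
Yl=(-50,-45,-40,-35,-25,-15)
o=[]
for n,I,(r,c),k in(("top",t,(165,140),8),("side",s,(148,225),9)):
    J=cv2.resize(I[r:r+60,c:c+46],None,fx=k,fy=k,interpolation=cv2.INTER_CUBIC)
    for y,cl in((-50,(0,0,255)),(-40,(0,255,0)),(-30,(255,0,255))):
      q=pix(n,vpt(v,(23,y,113))); cv2.circle(J,(int((q[1]-c+.5)*k),int((q[0]-r+.5)*k)),2,cl,-1)
    o.append(cv2.copyMakeBorder(J,0,540-J.shape[0],0,0,cv2.BORDER_CONSTANT))
cv2.imwrite("pics/h8.png",np.hstack(o)); print(o[0].shape)
E
```

```text
drawer panel/knob pred home [509.35108553 250.90345289  41.        ]
t 13.45 pos [448.2 232.4 154.7] [-179.3    0.   -72.8] F [1.1 0.3 0.3] gap 20.1 | turn [-0.012  0.001 -0.   ] shift cm [  4.02 -17.4   -0.32]
side thumb_top [(array([241.9, 190.2]), array([ 443.1, -117.5,  113. ]), 0.68)]
side drawer_knob []
top thumb_top [(array([181.1, 174.5]), array([633. , 243.6, 113. ]), 0.82)]
top drawer_knob [(array([222.1, 176.4]), array([505.5, 253. ,  41. ]), 0.46)]
(540, 368, 3)
```

View pics/h8.png

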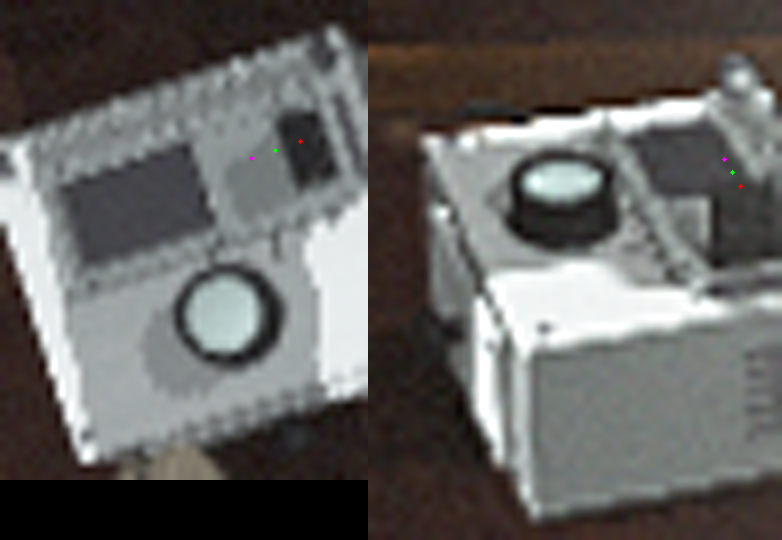

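```bash
python3 - <<'E'
from h import *
v=np.load("v.npy")
import itertools
for n,off in(("top",v[4:6]),("side",v[6:8])):
  for f in("0","8"):
    g=cv2.cvtColor(cv2.imread(f"pics/{n}{f}.png" if f=="0" else f"pics/{n[0]}8.png"),cv2.COLOR_BGR2GRAY).astype(float)
    k=8; best=[]
    q=pix(n,vpt(v,(23,-45,99))); r,c=int(q[0])-14,int(q[1])-14
    G=cv2.resize(g[r:r+28,c:c+28],None,fx=k,fy=k,interpolation=cv2.INTER_LINEAR)
    for x in range(17,30,2):
      for y in range(-62,-30):
        P=np.array([(pix(n,vpt(v,(x+a,y+b,z)))-off*0+off-[r,c]+.5)[::-1]*k for a,b,z in itertools.product((-13,13),(-5,5),(86,113))],np.float32)
        m=np.zeros(G.shape,np.uint8); cv2.fillConvexPoly(m,cv2.convexHull(P).astype(int),1)
        ring=cv2.dilate(m,np.ones((13,13)))-m
        best.append((G[ring>0].mean()-G[m>0].mean(),x,y))
    best.sort(reverse=True); print(n,f,[(round(a,1),x,y) for a,x,y in best[:4]])
E
```

```text
top 0 [(np.float64(68.0), 25, -51), (np.float64(68.0), 23, -52), (np.float64(67.2), 25, -52), (np.float64(67.1), 23, -51)]
top 8 [(np.float64(44.5), 23, -52), (np.float64(43.9), 23, -50), (np.float64(43.8), 23, -51), (np.float64(43.7), 21, -51)]
side 0 [(np.float64(91.1), 23, -53), (np.float64(91.1), 21, -54), (np.float64(90.6), 23, -52), (np.float64(89.9), 21, -55)]
side 8 [(np.float64(50.6), 23, -53), (np.float64(49.9), 23, -54), (np.float64(49.4), 23, -52), (np.float64(48.1), 23, -51)]
```

Call:
{"api": "apply_moves", "payload": {"targets": "0 0 0 0.5 -2 -0.5 3.4;0 0 0 1.8 -6 -0.5 3.4;0 0 0 3.2 -10.5 -0.5 3.4;0 0 0 4.4 -15 -0.5 3.4;0 0 0 5.2 -17.3 -0.5 3.4"}}

```text
time: 14.15
tool_pos: [627.3, 231.6, 149.3]
tcp_rot: [179.9, -0.0, -72.9]
ft_force: [0.5, -0.8, 0.2]
finger_gap: 34.0
```

Call:
{"api": "apply_moves", "payload": {"targets": "0 0 0 0 0 0.5 3.4;0 0 0 0 0 1.0 3.4;0 0 0 0 0 1.5 3.4;0 0 0 0 0 2 3.4;0 0 0 0 0 2 3.4"}}

```text
time: 14.65
tool_pos: [623.9, 232.4, 131.1]
tcp_rot: [179.9, 0.0, -72.8]
ft_force: [-0.3, 0.9, 0.0]
finger_gap: 34.4
```

```bash
python3 - <<'E'
from h import *
v=np.load("v.npy"); delta(vpt(v,(23,-52,93)),-72.8)
E
```

```text
t 14.65 pos [623.9 232.4 131.1] [179.9   0.  -72.8] F [-0.3  0.9  0. ] gap 34.4 | turn [0.002 0.    0.   ] shift cm [ 0.04 -0.61  3.81]
```

Call:
{"api": "apply_moves", "payload": {"targets": "0 0 0 0.04 -0.6 0.3 3.4;0 0 0 0.04 -0.6 1.2 3.4;0 0 0 0.04 -0.6 2.2 3.4;0 0 0 0.04 -0.6 3.2 3.4;0 0 0 0.04 -0.6 3.8 3.4"}}

```text
time: 15.15
tool_pos: [630.2, 233.5, 92.2]
tcp_rot: [179.9, 0.0, -72.8]
ft_force: [-0.1, 0.2, 0.0]
finger_gap: 34.0
```

Call:
{"api": "apply_moves", "payload": {"targets": "0 0 0 0 0 0 3.4;0 0 0 0 0 0 2.6;0 0 0 0 0 0 2.0;0 0 0 0 0 0 1.8;0 0 0 0 0 0 1.8"}}

```text
time: 15.65
tool_pos: [631.5, 233.8, 94.9]
tcp_rot: [-180.0, -0.0, -72.8]
ft_force: [-0.1, -0.3, -0.5]
finger_gap: 17.9
```

```bash
python3 - <<'E'
from h import *
v=np.load("v.npy"); delta(vpt(v,(23,-52,93)),-72.8)
s=snap("side","s9.png")[:,:,::-1]; r,c,k=130,225,9
cv2.imwrite("pics/s9c.png",cv2.resize(s[r:r+60,c:c+66],None,fx=k,fy=k,interpolation=cv2.INTER_CUBIC))
E
```

```text
t 15.65 pos [631.5 233.8  94.9] [-180.    -0.   -72.8] F [-0.1 -0.3 -0.5] gap 17.9 | turn [-0.001 -0.    -0.   ] shift cm [-0.05  0.16  0.19]
```

View pics/s9c.png

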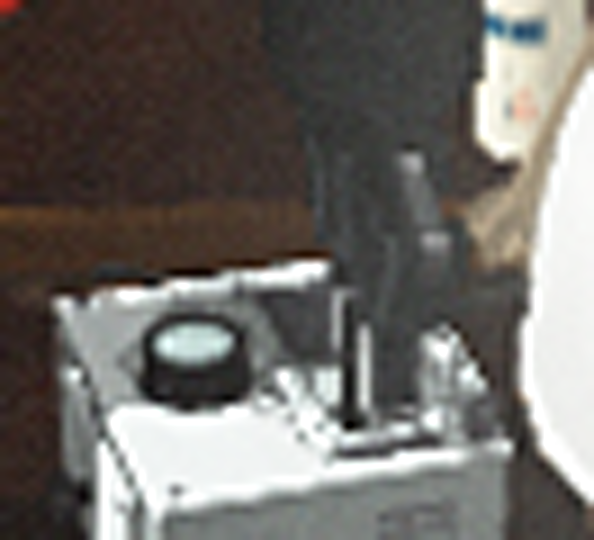

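Call:
{"api": "apply_moves", "payload": {"targets": "0 0 0 0 0.1 0 1.5;0 0 0 0 0.15 0 1.2;0 0 0 0 0.15 0 0.9;0 0 0 0 0.15 0 0.7;0 0 0 0 0.15 0 0.7", "force": 35}}

```text
time: 16.2
tool_pos: [629.8, 236.6, 95.1]
tcp_rot: [-179.8, 0.2, -72.7]
ft_force: [0.2, 13.4, -1.0]
finger_gap: 8.9
```

Call:
{"api": "apply_moves", "payload": {"targets": "0 0 0 0.05 0 0 0.6;0 0 0 0.1 0 0 0.6;0 0 0 0.15 0 0 0.6;0 0 0 0.2 0 0 0.6;0 0 0 0.2 0 0 0.6"}}

```text
time: 16.7
tool_pos: [629.8, 236.5, 95.0]
tcp_rot: [-179.8, 0.4, -72.7]
ft_force: [-1.0, 20.2, -0.3]
finger_gap: 9.1
```

```bash
cat >> h.py <<'E'
def vstate():
    v=np.load("v.npy"); s=sense(); c,n=np.cos(v[2]),np.sin(v[2]); d=s["tool_pos"]-np.array([v[0],v[1],0]); F=s["ft_force"]
    print("t",s["time"],"viewer xyz",np.round([c*d[0]+n*d[1],-n*d[0]+c*d[1],d[2]],1),"F",np.round([c*F[0]+n*F[1],-n*F[0]+c*F[1],F[2]],1),"gap",round(s["finger_gap"],1),np.round(s["tcp_rot"],1))
E
python3 -c "
from h import *
vstate()"
```

```text
t 16.7 viewer xyz [ 23.8 -49.5  95. ] F [ 5.1 19.6 -0.3] gap 9.1 [-179.8    0.4  -72.7]
```

Call:
{"api": "apply_moves", "payload": {"targets": "0 0 0 -0.6 0 0 0.6;0 0 0 -1.2 0 0 0.6;0 0 0 -1.8 0 0 0.6;0 0 0 -2.4 0 0 0.6;0 0 0 -2.8 0 0 0.6"}}

```text
time: 17.2
tool_pos: [623.5, 256.8, 95.0]
tcp_rot: [-179.9, -0.2, -72.9]
ft_force: [5.4, -6.3, 0.7]
finger_gap: 9.2
```

Call:
{"api": "apply_moves", "payload": {"targets": "0 0 0 0 0 0 0.6;0 0 0 0 0 0 0.6;0 0 0 0 0 0 0.6;0 0 0 0 0 0 0.6;0 0 0 0 0 0 0.6"}}

```text
time: 17.7
tool_pos: [623.6, 256.3, 95.0]
tcp_rot: [-179.9, -0.2, -72.9]
ft_force: [6.1, -4.8, 1.0]
finger_gap: 9.1
```

```bash
python3 -c "
from h import *
vstate()"
```

```text
t 17.7 viewer xyz [ 23.7 -28.7  95. ] F [ 4.4 -6.4  1. ] gap 9.1 [-179.9   -0.2  -72.9]
```

Call:
{"api": "apply_moves", "payload": {"targets": "0 0 0 -0.15 0 0 0.6;0 0 0 -0.3 0 0 0.6;0 0 0 -0.45 0 0 0.6;0 0 0 -0.45 0 0 0.6;0 0 0 -0.45 0 0 0.6"}}

```text
time: 18.2
tool_pos: [622.3, 260.5, 95.1]
tcp_rot: [-179.9, -0.2, -72.9]
ft_force: [5.2, -6.5, 1.0]
finger_gap: 9.1
```

Call:
{"api": "apply_moves", "payload": {"targets": "0 0 0 0 0 0 0.6;0 0 0 0 0 0 0.6;0 0 0 0 0 0 0.6;0 0 0 0 0 0 0.6;0 0 0 0 0 0 0.6"}}

```text
time: 18.7
tool_pos: [622.3, 260.4, 95.0]
tcp_rot: [-179.9, -0.2, -72.9]
ft_force: [5.6, -6.2, 1.3]
finger_gap: 9.4
```

```bash
python3 - <<'E'
from h import *
vstate()
v=np.load("v.npy")
s=snap("side","s10.png")[:,:,::-1]; t=snap("top","t10.png")[:,:,::-1]; o=[]
for n,I,(r,c) in(("top",t,(165,145)),("side",s,(135,215))):
    k=8; o.append(cv2.resize(I[r:r+70,c:c+49],None,fx=k,fy=k,interpolation=cv2.INTER_CUBIC))
cv2.imwrite("pics/h10.png",np.hstack(o))
E
```

```text
t 18.7 viewer xyz [ 23.7 -24.4  95. ] F [ 3.5 -7.6  1.3] gap 9.4 [-179.9   -0.2  -72.9]
```

View pics/h10.png

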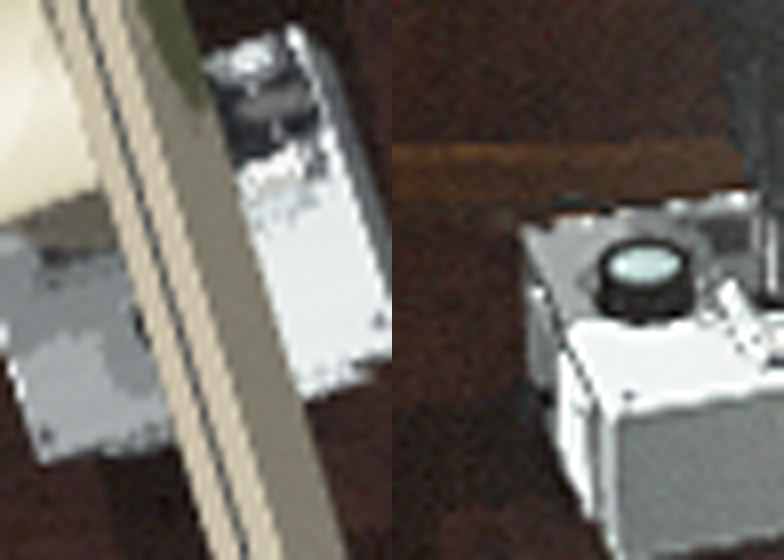

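```bash
python3 -c "
from bench import *
print(hand_in())"
```

```text
the job is handed in; nothing more can be done
None
```

The job is done and handed in at about 18.8 s. The ring is seated over the post, the drawer is pushed home, and the gripper is still holding the shutter at half.

- **Ring:** After I let go, both cameras showed it round the post on the seat, and lowering it had met no resistance. The gripper read about 21 mm across the 24 mm ring, which I put down to a reading bias.
- **Drawer:** I pushed the knob until it stopped moving and the force rose to about 17 N. That was within 1 mm of where I expected fully home to be, and the pictures after it show the panel against the box.
- **Shutter:** I took its shut position from the firm stop and moved it 25.1 mm from there. The spring force was about 7.6 N, against 8 N expected at half. The arm and gripper hid the scale lines in the last pictures, so I did not check the position against the long middle mark by eye.

The networks misplaced several things: the flux bottle, the ring in the top view and the thumb piece in the side view. I used my own measurements from the pictures for the parts I handled. I did not check the other bench things again at the end. The arm's path stayed clear of them, and I felt no unexpected contact.

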